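Open the push-and-turn solvent bottle at the button-maker's bench

ROBOT

A 6-joint arm with a two-finger parallel gripper is mounted at the origin on the work surface. World frame = base frame: x ahead of the robot, y to its left, z up, the work surface at z = 0. Lengths are in mm, angles in rad, forces in N, time in s.
With the tool pointing down it reaches from about 275 to 825 mm from the base axis. Payload 5.2 kg.
Tool frame: the origin (TCP) lies at the very end of the fingers, on their centre line; the grasp point (between the pads) lies 19 mm behind it; z points along the fingers, y is the line along which they close (so a half turn about z gives the same grasp; the last joint's range is limited). The gripper opens to 93 mm and grips with 3 to 60 N. Pads are 15 mm wide; open, the fingers measure 128 mm over their backs; the gripper's body (75 mm by 188 mm) begins 65 mm behind the grasp point.
Start: joints at [1.134, 0.259, 1.535, -0, 1.348, -0.203], TCP at [127.399, 535.046, 218.653] pointing down, gripper open.
Joint ranges: [-3.14, 3.14], [-0.91, 2.08], [0.19, 2.58], [-1.22, 4.36], [0.22, 2.71], [-3.12, 3.12]. Speed limits (rad/s): [2.57, 2.57, 3.14, 3.14, 3.14, 3.14].

INTERFACE

Orientations are given as [roll, pitch, yaw] about the fixed x, y, z axes, in that order (R = Rz(yaw) Ry(pitch) Rx(roll)).
In Python, from bench import robot gives the robot as it stands. The module is installed in compiled form; this text tells all that it offers. Calls block until the motion is done:
- robot.move_ptp(position, orientation): joint-space move of the TCP to a pose.
- robot.move_linear(position, ori=None, speed=150, f_stop=None): straight line of the TCP; ori=None keeps the orientation; speed is the mean speed in mm/s. With f_stop (N) it stops when the force on the tool has changed by that much, and returns True; else False.
- robot.move_j(angles): joint-space move.
- robot.move_gripper(opening): opening from 0.0 (shut) to 1.0 (fully open); the grip force is fixed at half the most; returns when the fingers have stopped.
- robot.sleep(seconds).
- robot.inverse_kinematics(position, orientation): joint angles nearest the present ones, or None.
- robot.get_image(name): name is "scene" or "side" or "wrist"; returns a dict with "img" (400x640x3 uint8, blue, green, red), "fovy" (degrees; the focal length in pixels is half the picture's height over the tangent of half this angle, whatever the lens; pixels are square), "cx", "cy" (the principal point, pixels), "k1" (the pictures are not rectified: a ray, as slopes to the right and down, at radius r is drawn at 1 + k1 r^2 times it, then the intrinsics apply), "eye" and "orientation" of the camera in the world. Camera axes: x right, y down, z forward; pixel columns grow to the right and rows downward; lengths in mm; the calibration is good to about 2 mm. A picture is of the moment at which its call begins. There is no depth.
A pose or a line that the arm cannot do raises robot.MotionError and nothing moves.
- robot.hand_in(): hands the job in; it is judged then, once.
Readings, each from a call of its own:
- robot.current_t(): time.
- robot.current_qpos(): joint angles.
- robot.current_joint_vel(): joint speeds.
- robot.current_joint_efforts(): joint torques, N m.
- robot.current_tcp_pos(): TCP position.
- robot.current_eef_rot(): TCP orientation.
- robot.current_contact_force(): force on the tool from outside, world axes, zero at the start.
- robot.current_ft_torque(): the same for the moment, N m.
- robot.current_gripper_width(): opening from 0.0 (shut) to 1.0 (fully open).
- robot.current_finger_force(): force on a finger pad.
Only numpy, scipy, OpenCV 4.12 (cv2) and the standard library are available. Lean on these libraries where they do the work, as an engineer would, in place of code of your own. Each camera call takes 0.05 s, during which the arm holds its last target. There are 200 camera calls.

TASK

Open the pitch-solvent bottle so I can clean these buttons: push its white safety cap down and, keeping it pushed, twist it anticlockwise until it is free, then lift it off. Set the cap down gently, mouth down and flat, inside the empty white dish (not among the finished buttons) and let go of it, leaving the other things on the bench where they are.

Things in the scene. Friction and masses are not known exactly. Their poses are not given: they have to be found in the camera images.
- neck (a point): Centre of the bottle's mouth (top of its 31 mm neck), 132 mm above the bench; z up. The amber bottle stands clamped in a 110 x 110 x 40 mm pale wood block screwed to the bench: neither can move or turn. The 70 mm wide shoulder begins 32 mm below the mouth.
- cap_mid (a point): Centre, half-way up, of the cap's white ribbed outer shell (two red arrows on top): 52 mm across, 32 mm tall, flat top 16 mm above this point, skirt edge 16 mm below; z points up out of its top. Closed, it stands over the bottle's mouth, this point 1 mm below the mouth. Twisted free, the cap lifts straight off, clear of the neck after 20 mm.
- inner_foot (a point): Centre of the lower edge of the grey inner cap (46 mm across), hidden inside the white shell, 1 mm lower than the shell's edge when not pushed; z up. Its x and y axes turn with the inner cap as it unscrews. Set down, the cap stands on this edge. Whole cap about 50 g.
- cap_press (a joint): How far the white shell is pushed down over the grey inner cap, m: 0 sprung up, 0.004 fully home. Takes 3 N at first, 11 N at the bottom; the inner cap itself also gives 1 mm. Pushed past 1.5 mm, 8 lugs in the shell go between 8 on the inner cap; if tips land on tips (stuck near 1.5 mm), 10 to 25 degrees of twist while pushing lets them drop in.
- cap_shell (a joint): Angle of the white shell on the grey inner cap, rad, growing anticlockwise from above; any start. It runs idle when not pushed. Pushed home, the lugs catch within 27 degrees of twist; the inner cap then needs about 30 degrees more, and meets a stop at 88. So 65 to 80 degrees of anticlockwise twist, pushed home, always frees it.
- cap: The whole cap as one loose thing; origin and axes are those of the inner cap's foot (see inner_foot).
- bottle: The wood block with the bottle clamped in it; origin at the block's underside centre, on the bottle's axis.
- dish: Empty white glazed dish, rectangular, 150 (its x) x 190 (its y) mm, 16 mm tall, walls and floor 4 mm thick; origin at the centre of its underside. Loose, 0.45 kg.
- button_tray: Dark wood tray of the same size as the dish, with four finished metal buttons in it. Not for the cap. Origin at the centre of its underside.
- pitch_block: Wood block 100 x 130 x 35 mm with black pitch and three buttons set in it, 44 mm tall in all; origin at its underside centre.
- hammer: Chasing hammer lying along its own y, 230 mm long, 33 mm tall; origin on the bench under the middle of its handle.
- inner_mark (a point): Point on the grey inner cap's lower edge, 22 mm from its centre along its own x. Closed, it lies on the bottle's +x side (bottle axes); it travels towards the bottle's +y as the inner cap unscrews anticlockwise, and past 30 degrees (11 mm towards +y) the inner cap is free.
Not all that is in view belongs to the job. Of the things that look like the bottle, take the one that is farthest to the robot's right at the start.

How it is judged (in metres and radians):
On the way, in this order (a step that is already met when the one before it is completed fails the run):
1. the cap is pushed down on the bottle so that its lugs catch (value of joint cap_press above 0.0018 m and distance between inner_foot and neck below 0.022 m), for 0.05 s.
2. the inner cap is twisted anticlockwise until free, still on the neck (y of inner_mark in the frame of bottle above 0.0105 m and distance between inner_foot and neck below 0.022 m), for 0.05 s.
3. the cap is lifted clear of the bottle (z of inner_foot in the frame of bottle above 0.136 m), for 0.05 s.
At the end, for the whole second after the job is handed in: The whole cap stands mouth down and flat (within 7 degrees) on the floor of the white dish, inside its walls, at rest and released, and the dish lies flat (x of inner_foot in the frame of dish between -0.05 and 0.05 m and y of inner_foot in the frame of dish between -0.07 and 0.07 m and z of inner_foot in the frame of dish below 0.009 m and angle between cap_mid's own z axis and vertical below 0.12 rad and angle between dish's own z axis and vertical below 0.05 rad and linear speed of cap below 0.02 m/s); the robot touches nothing.
It fails at once if the cap is let go of in the air (more than about 2 cm above where it will stand) (contact force between the fingers and cap below 0.05 N and height (world z) of inner_foot above 0.027 m and horizontal distance between inner_foot and neck above 0.03 m).
It fails at once if the pitch block is shifted by more than 3 cm (distance of pitch_block from where it was at the start of the episode above 0.03 m).
It fails at once if the hammer is shifted by more than 3 cm (distance of hammer from where it was at the start of the episode above 0.03 m).
It fails at once if the button tray is shifted by more than 3 cm (distance of button_tray from where it was at the start of the episode above 0.03 m).
It also fails if it takes over 42 s, if anything falls off the work surface, if the arm or the gripper's body presses on something with over 40 N, if the wrist force passes 120 N, or if a joint passes its speed limit or range.

## Working session

There is one attempt and no reset: what is moved stays moved. The work goes in short steps, each a Python script; the robot and the scene stay as the last script left them, time stands still between calls to the robot, and variables do not carry over. Pictures are saved under pics/ and viewed, at most 10 in all, crops included, and the job is handed in when it is done.

```bash
mkdir -p pics
cat > h.py <<'E'
import numpy as np, cv2
from scipy.spatial.transform import Rotation as R
from bench import robot
def cam(n,f=None):
    d=robot.get_image(n)
    if f: cv2.imwrite('pics/'+f,d['img'])
    return d
def K(d):
    f=200/np.tan(np.radians(d['fovy'])/2)
    return f
def Rc(d):
    o=np.array(d['orientation'],float)
    return o if o.shape==(3,3) else R.from_euler('xyz',o).as_matrix()
def ray(d,u,v):
    f=K(d); p=np.array([(u-d['cx'])/f,(v-d['cy'])/f]); q=p.copy()
    for _ in range(30): q=p/(1+d['k1']*(q@q))
    return Rc(d)@np.array([q[0],q[1],1])
def on_z(d,u,v,z):
    r=ray(d,u,v); e=np.array(d['eye']); return e+r*(z-e[2])/r[2]
def proj(d,P):
    c=Rc(d).T@(np.array(P,float)-np.array(d['eye'])); q=c[:2]/c[2]
    q=q*(1+d['k1']*(q@q)); return q*K(d)+[d['cx'],d['cy']]
E
python3 - <<'E'
from h import *
for n in('scene','side','wrist'):
    d=cam(n,n+'0.png'); print({k:v for k,v in d.items() if k!='img'})
print(robot.current_t(),robot.current_eef_rot(),robot.current_gripper_width())
E
```

```text
{'fovy': 57.7929636511459, 'cx': 322.86592404397703, 'cy': 193.97364613012323, 'k1': 0.022769826973436193, 'eye': array([1014.81590138, -654.45569681,  732.33786012]), 'orientation': array([-2.17956899,  0.01444788,  0.61071852])}
{'fovy': 55.48851122784299, 'cx': 322.140590058911, 'cy': 196.2557341967705, 'k1': -0.021953276731103158, 'eye': array([ 140.79177097, -621.15153332, 1036.82727476]), 'orientation': array([-2.46379586, -0.0034115 , -0.51252037])}
{'fovy': 66.58366814123718, 'cx': 314.1286163466343, 'cy': 198.97924881212336, 'k1': -0.0547407460158668, 'eye': array([ 54.7225779 , 551.92219563, 384.44032235]), 'orientation': array([2.86735372e+00, 8.19934795e-04, 1.33721567e+00])}
0.15 [-3.14022491e+00 -2.89335128e-04  2.90777377e+00] 1.001903346480242
```

View pics/scene0.png

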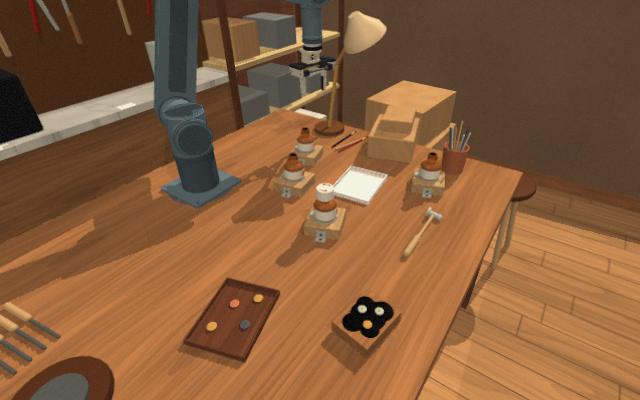

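View pics/side0.png

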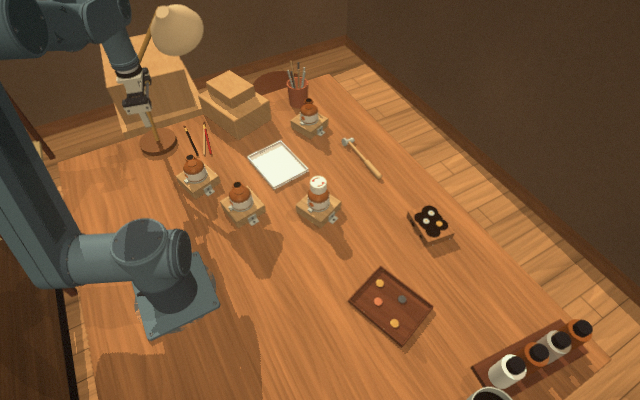

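The capped bottle is at about (325,190) in scene and (318,183) in side. The dish is at about (360,184) and (278,165). I'll zoom in for centres.

Run:
```python
import cv2,numpy as np
a=cv2.imread('pics/scene0.png')[155:245,270:400];b=cv2.imread('pics/side0.png')[130:230,235:365]
a=cv2.resize(a,None,fx=5,fy=3*5/3,interpolation=3)[:]; 
b=cv2.resize(b,None,fx=5,fy=5,interpolation=3)
cv2.imwrite('pics/c1.png',a);cv2.imwrite('pics/c2.png',b)
```

```text
(no output)
```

View pics/c1.png

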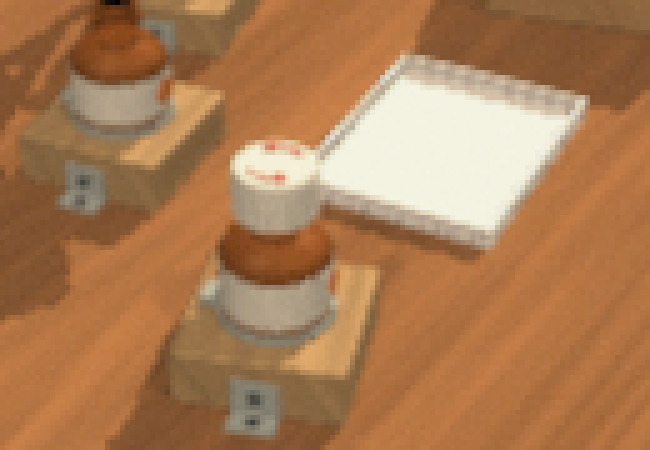

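View pics/c2.png

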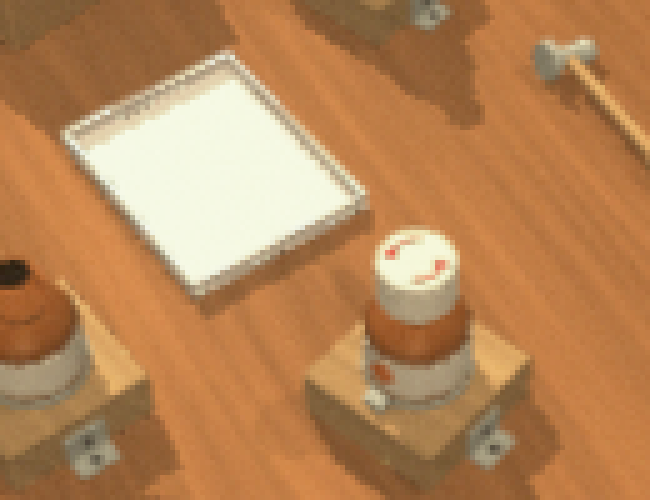

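Run:
```python
from h import *
s,d=robot.get_image('scene'),robot.get_image('side')
print('cap',on_z(s,325,187.4,147),on_z(d,318.4,182,147))
for c,cr,o in((s,[(405,57),(587,99),(492,243)],(270,155)),(d,[(65,135),(228,55),(368,195),(197,288)],(235,130))):
    P=[on_z(c,u/5+o[0],v/5+o[1],16)[:2] for u,v in cr]; print(np.round(P)); print('ctr',(P[0]+P[2])/2)
    if len(P)>2: print([round(np.linalg.norm(P[i]-P[i-1])) for i in range(1,len(P))], [np.degrees(np.arctan2(*(P[i]-P[i-1])[::-1])) for i in range(1,len(P))])
# block top corners side
print([np.round(on_z(d,u/5+235,v/5+130,40)[:2]) for u,v in((305,382),(440,460),(530,357))])
# other bottles tops
print(on_z(d,240,187,132),on_z(d,194,160,132),on_z(d,309,104,132))
# hypothetical ik for yaws at cap
c=on_z(d,318.4,182,147)
for yaw in np.arange(-180,180,15):
    q=robot.inverse_kinematics([c[0],c[1],110],[np.pi,0,np.radians(yaw)]); print(yaw,None if q is None else np.round(q,2)[[0,1,2,3,4,5]])
```

```text
cap [512.34226259  59.42053662 147.        ] [512.39760248  56.71847329 147.        ]
[[400. 395.]
 [545. 417.]
 [575. 220.]]
ctr [487.56186585 307.48686001]
[146, 200] [np.float64(8.752362670157297), np.float64(-81.4634733298658)]
[[396. 395.]
 [541. 414.]
 [566. 229.]
 [420. 209.]]
ctr [481.37664837 311.78239118]
[146, 187, 148] [np.float64(7.618699762600885), np.float64(-82.20964044437946), np.float64(-172.2611452101946)]
[array([441.,  81.]), array([488., -17.]), array([581.,  27.])]
[295.40130534 169.33870027 132.        ] [205.70087143 353.74681741 132.        ] [677.88292698 428.97457974 132.        ]
-180 [-0.11  0.3   1.77  0.    1.08 -1.68]
-165 [-0.11  0.3   1.77  0.    1.08 -1.94]
-150 [-0.11  0.3   1.77  0.    1.08 -2.2 ]
-135 [-0.11  0.3   1.77  0.    1.08 -2.46]
-120 [-0.11  0.3   1.77  0.    1.08 -2.72]
-105 [-0.11  0.3   1.77 -0.    1.08 -2.99]
-90 [-0.11  0.3   1.77 -0.    1.08  3.04]
-75 [-0.11  0.3   1.77 -0.    1.08  2.77]
-60 [-0.11  0.3   1.77 -0.    1.08  2.51]
-45 [-0.11  0.3   1.77 -0.    1.08  2.25]
-30 [-0.11  0.3   1.77 -0.    1.08  1.99]
-15 [-0.11  0.3   1.77 -0.    1.08  1.73]
0 [-0.11  0.3   1.77 -0.    1.08  1.46]
15 [-0.11  0.3   1.77 -0.    1.08  1.2 ]
30 [-0.11  0.3   1.77 -0.    1.08  0.94]
45 [-0.11  0.3   1.77 -0.    1.08  0.68]
60 [-0.11  0.3   1.77 -0.    1.08  0.42]
75 [-0.11  0.3   1.77 -0.    1.08  0.16]
90 [-0.11  0.3   1.77 -0.    1.08 -0.11]
105 [-0.11  0.3   1.77  0.    1.08 -0.37]
120 [-0.11  0.3   1.77  0.    1.08 -0.63]
135 [-0.11  0.3   1.77  0.    1.08 -0.89]
150 [-0.11  0.3   1.77  0.    1.08 -1.15]
165 [-0.11  0.3   1.77  0.    1.08 -1.42]
```

Cap axis is at about (512,58) and the dish centre at about (484,310), yaw about 8°. I'll hover and check with the wrist camera.

Run:
```python
from h import *
robot.move_ptp([512,58,215],[np.pi,0,np.radians(113)])
d=cam('wrist','w1.png')
print(robot.current_t(),robot.current_tcp_pos(),proj(d,[512,58,147]),proj(d,[538,58,147]),proj(d,[512,84,147]),robot.current_contact_force())
print(d['eye'])
```

```text
2.4917 [511.85457048  58.90242918 215.02650478] [313.16328069 210.44089341] [342.4072731 222.2955348] [326.08392725 181.50043549] [0.57424636 0.54883235 0.16996855]
[482.96260643 127.63791496 381.56267054]
```

View pics/w1.png

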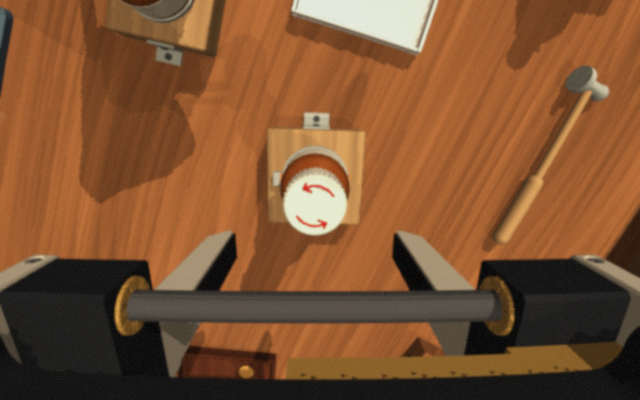

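The cap top is centred at about (315,204) in the wrist view, and the gripper is well aligned. Compute the centre, descend and grip.

Run:
```python
from h import *
d=robot.get_image('wrist'); c=on_z(d,315,204,147); print(c)
x,y=(c[:2]*2+np.array([512.4,58]))/3; print(x,y); np.save('c.npy',[x,y])
o=[np.pi,0,np.radians(113)]
robot.move_linear([x,y,160],o)
print(robot.move_linear([x,y,120],o,speed=60,f_stop=8),robot.current_tcp_pos())
F0=np.array(robot.current_contact_force());print(F0)
robot.move_gripper(0.0)
print(robot.current_gripper_width()*93,robot.current_finger_force(),robot.current_contact_force(),robot.current_tcp_pos(),robot.current_t())
```

```text
[511.2328504   63.63558501 147.        ]
511.6219002649518 61.75705667342282
False [511.81202616  61.73014642 120.09458812]
[ 0.27603114 -0.42275534 -0.09296454]
51.67119767508887 30.00041733495891 [-0.49338288 -0.498335    0.57016717] [511.49974471  61.69760374 120.04430496] 4.6083
```

Run:
```python
from h import *
x,y=np.load('c.npy')
o=[np.pi,0,np.radians(113)]
for z in (118.5,117.5,116.5,115.5,114.5):
    s=robot.move_linear([x,y,z],o,speed=15,f_stop=14)
    f=robot.current_contact_force(); print(z,s,np.round(robot.current_tcp_pos(),2),np.round(f,1),np.round(robot.current_ft_torque(),2),robot.current_t())
    if f[2]>17: break
```

```text
118.5 False [511.51  61.68 118.73] [-2.2 -1.1  4.3] [-0.24  0.53 -0.01] 4.8583
117.5 False [511.58  61.73 117.81] [-2.8  0.3  5.8] [-0.21  0.57 -0.  ] 5.1083
116.5 False [511.66  61.7  116.99] [-3.5 -0.7  7.5] [-0.2   0.64  0.05] 5.3583
115.5 False [511.62  61.71 116.15] [-4.  -0.3  8.6] [-0.15  0.69  0.02] 5.6083
114.5 False [511.63  61.7  115.35] [-3.6  0.   9.5] [-0.15  0.75 -0.01] 5.8583
```

Run:
```python
from h import *
x,y=np.load('c.npy')
o=[np.pi,0,np.radians(113)]
for z in (113.7,113,112.3,111.6,111,110.4):
    s=robot.move_linear([x,y,z],o,speed=15)
    f=robot.current_contact_force(); print(z,np.round(robot.current_tcp_pos(),2),np.round(f,1),np.round(robot.current_ft_torque(),2),robot.current_t())
    if f[2]>17: break
np.save('z.npy',z)
```

```text
113.7 [511.65  61.69 114.81] [-4.6  0.1 11.1] [-0.21  0.88  0.06] 6.1083
113 [511.68  61.7  114.66] [-7.3 -0.2 15.6] [-0.2   1.17  0.01] 6.3583
112.3 [511.74  61.66 114.53] [-8.1 -0.5 19.5] [-0.13  1.44  0.02] 6.6083
```

It bottomed out after 5.4 mm of travel, so it is fully home. Now the twist.

Run:
```python
from h import *
x,y=np.load('c.npy'); z=float(np.load('z.npy'))
for a in range(123,189,10):
    robot.move_linear([x,y,z],[np.pi,0,np.radians(a)],speed=20)
    f=robot.current_contact_force(); p=robot.current_tcp_pos(); r=robot.current_eef_rot()
    print(a,np.round(np.degrees(r[2])%360,1),np.round(p,2),np.round(f,1),np.round(robot.current_ft_torque(),2),round(robot.current_t(),2))
    if f[2]<15: z-=(19-f[2])/11
    if f[2]>26: z+=.6
np.save('z.npy',z)
cam('side','s2.png')
```

```text
123 123.0 [511.85  61.75 114.52] [-7.6 -0.4 19. ] [-0.09  1.38 -0.03] 6.93
133 133.0 [512.59  61.8  114.59] [-4.4  0.5 19.3] [-0.05  1.03 -0.  ] 7.26
143 143.0 [512.99  62.1  114.64] [-3.5  1.8 17.2] [0.15 0.82 0.02] 7.58
153 153.0 [512.96  62.33 114.61] [-4.   1.8 16.9] [0.31 0.74 0.01] 7.91
163 163.0 [512.93  62.38 114.63] [-3.9  1.6 17.5] [0.38 0.76 0.04] 8.23
173 173.0 [512.95  62.37 114.65] [-4.1  2.1 18.7] [0.36 0.78 0.01] 8.56
183 183.0 [512.97  62.25 114.62] [-4.   1.9 17.2] [ 0.32  0.69 -0.02] 8.88
```

Run:
```python
from h import *
x,y=np.load('c.npy'); z=float(np.load('z.npy'))
robot.move_linear([x,y,z],[np.pi,0,np.radians(190)],speed=20)
print(robot.current_contact_force(),robot.current_ft_torque(),robot.current_finger_force(),robot.current_gripper_width()*93)
d=cam('wrist'); a=d['img'][150:350,200:440]
cv2.imwrite('pics/w2.png',cv2.resize(a,None,fx=3,fy=3))
```

```text
[-4.21558221  1.66833994 16.55356859] [ 0.32382262  0.70140835 -0.00104143] 30.00453384127468 51.71721518985251
```

View pics/w2.png

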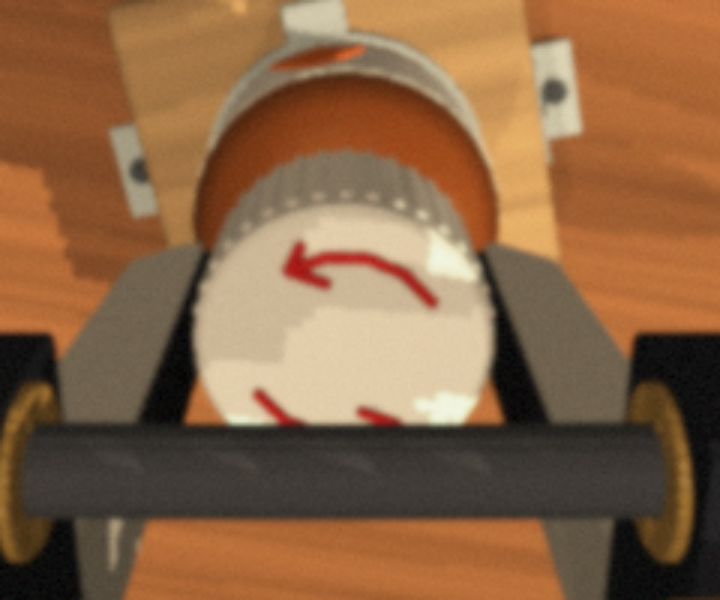

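The arrows kept their place relative to the fingers, so the cap turned with the gripper. Lifting.

Run:
```python
from h import *
x,y=np.load('c.npy')
o=[np.pi,0,np.radians(190)]
for z in (116,120,124,128):
    s=robot.move_linear([x,y,z],o,speed=30,f_stop=None if z==116 else 10)
    print(z,s,np.round(robot.current_tcp_pos(),2),np.round(robot.current_contact_force(),1))
    if s: break
else:
    robot.move_linear([x,y,175],o,speed=60)
    print(robot.current_contact_force(),robot.current_t(),robot.current_gripper_width()*93)
    cam('side','s3.png')
    a=cv2.imread('pics/s3.png')[90:230,220:400]; cv2.imwrite('pics/s3c.png',cv2.resize(a,None,fx=4,fy=4))
```

```text
116 False [512.98  62.19 117.18] [-0.4  1.4  6.7]
120 False [512.38  61.86 120.36] [2.  1.9 3.1]
124 False [511.08  61.68 123.59] [ 0.1 -0.3  0. ]
128 False [511.61  61.73 128.06] [-0.2  0.2 -0.2]
[-1.27424685  0.76030388 -0.13881895] 11.3167 51.63651637556221
```

View pics/s3c.png

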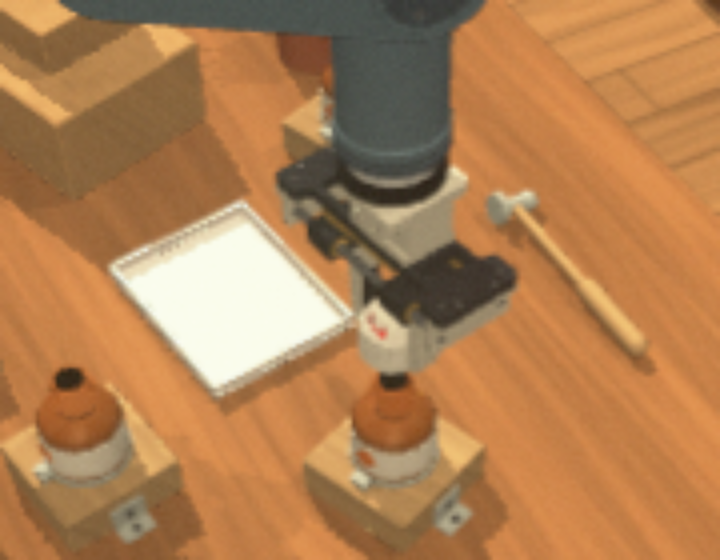

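The cap is off and the mouth is open. Now to the dish.

Run:
```python
from h import *
x,y=484,310
o=[np.pi,0,np.radians(188)]
robot.move_linear([x,y,175],o,speed=150)
robot.move_linear([x,y,30],o,speed=90)
print(robot.current_t(),robot.current_contact_force(),robot.current_gripper_width()*93)
s=robot.move_linear([x,y,6.5],o,speed=12,f_stop=2.5)
print(s,robot.current_tcp_pos(),robot.current_contact_force(),robot.current_t())
cam('side','s4.png');a=cv2.imread('pics/s4.png')[90:230,200:380]; cv2.imwrite('pics/s4c.png',cv2.resize(a,None,fx=4,fy=4))
```

```text
14.9417 [-0.15267089 -0.47621878 -0.27592994] 51.91147753101812
True [483.96042373 310.00095143   9.40259552] [-0.09768571 -0.63955915  4.3198944 ] 16.4583
```

View pics/s4c.png

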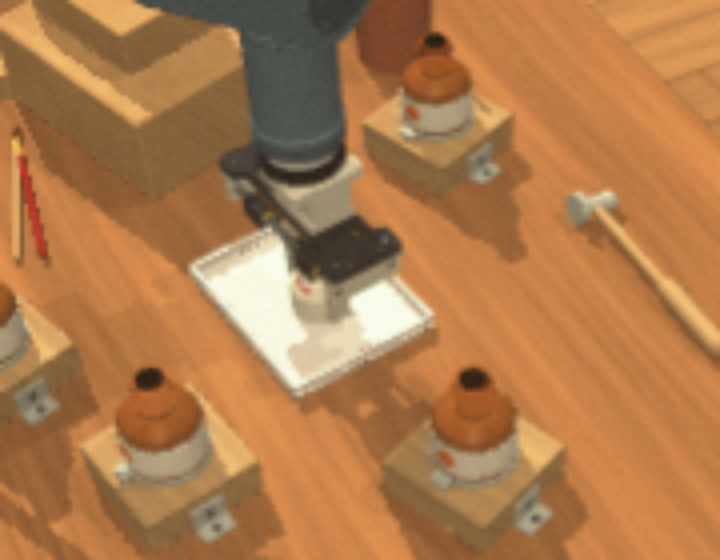

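Contact came at the expected height (TCP 9.4 mm, about 4 N), with the cap near the middle of the dish. Release and retreat.

Run:
```python
from h import *
robot.move_gripper(0.78)
print(robot.current_finger_force(),robot.current_contact_force())
p=robot.current_tcp_pos()
robot.move_linear([p[0],p[1],70],speed=60)
robot.move_linear([p[0],p[1],220],speed=150)
d=cam('wrist'); cv2.imwrite('pics/w5.png',d['img']); print(robot.current_t(),robot.current_contact_force())
```

```text
0.0 [-0.38697736 -0.28464116 -0.58400453]
19.45 [-0.03592142  0.44784664 -0.37480363]
```

View pics/w5.png

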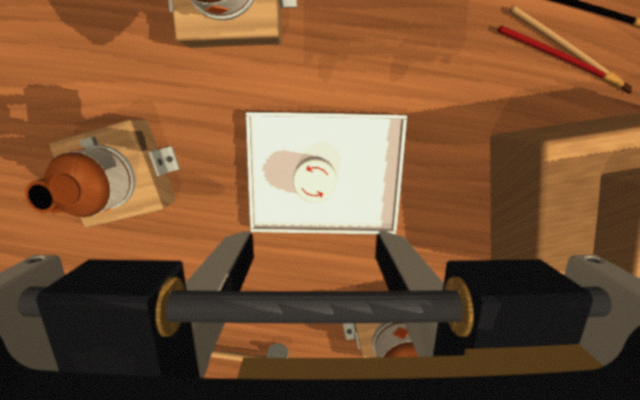

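The cap stands upright at (316,180), near the dish's middle, with the gripper clear of it.

```bash
python3 -c "
from bench import robot
print(robot.hand_in())"
```

```text
the job is handed in; nothing more can be done
None
```

The cap was pushed, twisted free and lifted off, and it now stands mouth down near the middle of the white dish, released; I handed the job in at about 19.5 s, and no verdict came back.

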